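Back off the knurled locking ring and square up a glass strip

TASK

Loosen the fence of the glass-strip jig: with a fingertip on the knurled rim of the locking ring, roll it round two full turns anticlockwise (seen from above), to within a quarter turn. Only then push the fence gently with a finger until it has slid the glass strip fully against the stop rail, and leave everything there; do not touch the glass itself, do not grip or lift anything (only push the fence from behind), and leave the other things on the table alone.

Things in the scene. Friction and masses are not known exactly. Their poses are not given: they have to be found in the camera images.
- lock_ring (a joint): angle of the knurled locking ring in rad: 0 = tight (always so at the start, against its stop), growing as it is turned anticlockwise seen from above (loosening); two full turns = 12.57. It turns on a fixed upright axis, does not rise, stays where it is left and takes about 1.3 N along its rim to turn; a far stop is at 22.
- ring_axis (a point): point on the ring's axis at mid height of the ring, 61 mm above the tabletop; z up. The ring: a dark steel disc, 92.8 mm across the tips of the fine ridges on its rim (too wide for most grippers to pinch), underside 49 mm and top 73 mm above the tabletop. A fixed 22 mm stud at its centre rises to 79 mm. All round the rim there is at least 50 mm of free space above 50 mm height.
- ring_pip (a point): bright 7 mm pip on the ring's top face, 36 mm from the axis, turning with the ring. When tight (and after each full turn) it stands over the fixed steel pointer that juts out under the ring towards the jig's -x side (6 mm wide, reaching 60 mm from the axis, top 45 mm above the tabletop).
- fence (a joint): travel of the fence in m, growing along the jig's +y, towards the stop rail; starts between 0 and 0.020 and reads 0.066 with the glass strip seated between it and the rail. It slides with about 4 N of friction and stays where it is left. A push would move it even while the ring is tight, but that counts as damage and fails.
- fence_push (a point): point in the middle (along jig x) of the fence's face that looks to the locking ring (-y face), 42.5 mm above the tabletop; moves with the fence. The fence is a plain aluminium bar, 170 mm long along jig x, 16 mm thick (with a steel facing on the glass side that fingers must not touch), from 13.5 to 50 mm above the tabletop. Between the ring's rim and this face at least 65 mm are free.
- rod_mouth (a point): where the fence's rod enters the guide block (grey, 66x66 mm, top 44 mm above the tabletop, under the ring). The 10 mm steel rod runs level along jig y from the middle of the fence into the block, its top 30.5 mm above the tabletop; a 16 mm collar at the fence reaches 33.5 mm. Push the fence above the rod or beside it.
- stop_face (a point): middle of the stop rail's face that looks to the fence (-y face), at the height of the board's top (12 mm above the tabletop); the rail stands 16 mm above the board and is 180 mm long along jig x.
- jig: the glass-strip jig, fixed to the table: plywood board 200 (x) x 320 (y) x 12 mm, origin at the tabletop; the board spans -150 to +170 mm along its y. Its x axis points away from the robot, turned by up to 0.3 rad either way; y runs from the locking ring (at y = -90 mm) past the fence to the stop rail (face at y = +150 mm).
- strip: loose clear rippled glass strip, 46 mm (its x) x 147 mm (its y, the long side, lying along the rail) x 4 mm, lying flat on the board between fence and stop rail, a few mm to some 25 mm off the rail and up to 0.05 rad askew; origin at the centre of its underside, 60 g.
- cutter: bystander, loose: glass cutter (blue pen-shaped tool, 14x170x14 mm) lying on the jig's board beside the ring; origin at its underside; leave alone
- spoon: bystander, loose: slotted metal teaspoon, 30x142x17 mm, at the front left; origin at its underside; leave alone
- pot: bystander, loose: clear glass pot, 87 mm across, 50 mm high, left of the jig; origin at its underside; leave alone
- mug: bystander, loose: stoneware mug, 91x127x94 mm, at the back left; origin at its underside; leave alone
- jar: bystander, loose: open glass jar, 87 mm across, 130 mm high, right of the jig; origin at its underside; leave alone
- holder: bystander, loose: wooden tealight holder, 105x89x22 mm, right of the jig; origin at its underside; leave alone
- pliers: bystander, loose: blue-handled pliers, 53x168x14 mm, at the front right; origin at its underside; leave alone

How it is judged:
On the way, in this order (a step that is already met when the one before it is completed fails the run):
1. the locking ring is backed off two full turns (value of joint lock_ring between 11 and 14.14 rad), for 0.2 s.
2. the fence has pushed the glass strip against the stop rail (value of joint fence between 0.0635 and 0.069 m and y of strip in the frame of stop_face above -0.0258 m and z of strip in the frame of stop_face below 0.004 m), for 0.2 s.
At the end, for the whole second after the job is handed in: the ring stands two full turns (within a quarter turn) from tight; the glass strip lies flat on the board, seated along the stop rail to within 2.5 mm, with the fence against it; everything is at rest and untouched (all of step 1 and all of step 2 and linear speed of strip below 0.01 m/s and velocity of joint lock_ring below 0.05 rad/s).
It fails at once if the fence is moved while its ring is still tight (less than 1.75 turns) (value of joint lock_ring below 11 rad and distance of fence_push from where it was at the start of the episode above 0.004 m).
It fails at once if the glass strip is touched by the fingers, lifted off the board or tipped (contact force between the fingers and strip above 1 N or z of strip in the frame of stop_face above 0.02 m or angle between strip's own z axis and vertical above 0.2 rad).
It fails at once if the fence is gripped or touched on its face towards the glass (contact force between the fingers and fence_c1 above 1 N).
It fails at once if the glass strip is squeezed hard (over 40 N) (contact force between strip and anything else above 40 N).
It fails at once if a bystander is moved or lifted by more than 30 mm (distance of any of cutter, spoon, pot, mug, jar, holder, pliers from where it was at the start of the episode above 0.03 m).
It also fails if it takes over 67 s, if anything falls off the work surface, if the arm or the gripper's body presses on something with over 40 N, if the wrist force passes 120 N, or if a joint passes its speed limit or range.

ROBOT

A 6-joint arm with a two-finger parallel gripper is mounted at the origin on a cart in front of the work surface, level with it; the furniture and walls round the work are solid. World frame = base frame: x ahead of the robot, y to its left, z up, the work surface at z = 0. Lengths are in m, angles in rad, forces in N, time in s.
With the tool pointing down it reaches from about 0.375 to 0.975 m from the base axis. Payload 3.8 kg.
Tool frame: the origin (TCP) lies at the very end of the fingers, on their centre line; the grasp point (between the pads) lies bot.hold_point_z behind it (bot.hold_point_z is the distance from the TCP to the grasp point, in m); z points along the fingers, y is the line along which they close (so a half turn about z gives the same grasp; the last joint's range is limited). The gripper opens to 85 mm and grips with 20 to 120 N. Pads are 22 mm wide; open, the fingers measure 114 mm over their backs; the gripper's body (76 mm by 85 mm) begins 54 mm behind the grasp point. The pads swing forward as they close: fully open they stand 13 mm farther back than shut.
Start: joints at [-1.344, 0.264, 1.604, -0, 1.274, -0.037], TCP at [0.176, -0.652, 0.231] pointing down, gripper open.
Joint ranges: [-2.63, 2.63], [-0.94, 2.18], [0.31, 2.57], [-1.31, 4.45], [0, 2.66], [-2.55, 2.55]. Speed limits (rad/s): [2.57, 2.57, 3.14, 3.14, 3.14, 3.14].

INTERFACE

Orientations are given as a rotation vector (axis times angle).
In Python, from workcell import bot, cams, finish_job, read_state gives the robot as it stands (bot), with the cameras (cams), the job as plain functions and the readings as plain functions.
- The arm moves only by the shell command python3 jog.py 'ROWS' [OPENING] [FORCE]. ROWS is 1 to 5 rows, one to a line, with the numbers parted by commas; each row has 4 numbers: dx, dy, dz in m, then a turn about the tool's z in rad; each row shifts and turns the commanded pose from where the row before left it, along the tool's axes as they then stand; what a row does not reach is not made up. A row lasts 1/8 s, in which the tool goes at most 0.0625 m and 0.188 rad, less where a joint would pass 70% of its speed; a pose out of reach is approached as far as the arm can. OPENING is the opening from 0.0 (shut) to 1.0 (fully open), set as the command begins (- or left out keeps the last). The fingers move at their own pace and stop on an object; FORCE is the grip in N (left out, the last holds). Time passes only in rows, so rows that do not move let the fingers close. It prints the time, the measured TCP pose, the force, the opening and the grip force at its end. Input that does not fit is refused with a message, and nothing moves.
- read_state(): the state, without advancing time (a new reading comes with each control period).
- cams.read_camera(name): name is "scene" or "side" or "wrist"; returns the picture (480x640x3 uint8, red, green, blue); there is no depth.
- cams.camera_info(name): a dict with "intrinsics" (3x3 intrinsics, pixels), "k1" (the pictures are not rectified: a ray, as slopes to the right and down, at radius r is drawn at 1 + k1 r^2 times it, then the intrinsics apply), "extrinsics" (4x4, takes a point from camera to world coordinates). Camera axes: x right, y down, z forward; pixel columns grow to the right and rows downward; lengths in m; the calibration is good to about 2 mm. A picture is of the moment at which its call begins: read the wrist's pose just before it. camera_info takes no time and is no camera call; for the wrist camera it gives the pose at the moment of the call.
- finish_job(): hands the job in; it is judged then, once.
The state is a dict: "time": time; "q": joint angles; "joint_vel": joint speeds; "joint_torque": joint torques, N m; "tool_pos": TCP position; "tcp_rot": TCP orientation; "wrist_force": force on the tool from outside, world axes, zero at the start; "torque": the same for the moment, N m; "width": opening from 0.0 (shut) to 1.0 (fully open); "grip_force": force on a finger pad.
Only numpy, scipy, OpenCV 4.12 (cv2) and the standard library are available. Lean on these libraries where they do the work, as an engineer would, in place of code of your own. Each camera call takes 0.05 s, during which the arm holds its last target. There are 200 camera calls.

## Working session

There is one attempt and no reset: what is moved stays moved. The work goes in short steps, Python scripts to look and compute and a shell command to move; the robot and the scene stay as the last step left them, time stands still between calls to the robot, and variables do not carry over. Pictures are saved under pics/ and viewed, at most 10 in all, crops included, and the job is handed in when it is done.

```bash
ls; mkdir -p pics; python3 - <<'E'
from workcell import bot, cams, finish_job, read_state
import cv2
for n in("scene","side"):
    cv2.imwrite(f"pics/{n}0.png",cams.read_camera(n)[:,:,::-1]); i=cams.camera_info(n); print(n,i)
s=read_state();print(s,bot.hold_point_z)
E
```

```text
jog.py
pics
workcell.py
scene {'intrinsics': array([[573.83780789,   0.        , 308.52124612],
       [  0.        , 573.83780789, 242.17624602],
       [  0.        ,   0.        ,   1.        ]]), 'k1': 0.056798281538211357, 'extrinsics': array([[-0.56952161, -0.49754585,  0.65428836, -0.26246745],
       [-0.82171951,  0.32472853, -0.46832514,  0.61538587],
       [ 0.02054713, -0.8043628 , -0.59378304,  0.81275366],
       [ 0.        ,  0.        ,  0.        ,  1.        ]])}
side {'intrinsics': array([[463.03486388,   0.        , 319.6279837 ],
       [  0.        , 463.03486388, 243.11135501],
       [  0.        ,   0.        ,   1.        ]]), 'k1': 0.015026281980446528, 'extrinsics': array([[-0.99960951,  0.02708179, -0.00688479,  0.57269428],
       [ 0.0178141 ,  0.42779089, -0.90370217,  0.99114506],
       [-0.02152862, -0.90347193, -0.42810628,  0.51872159],
       [ 0.        ,  0.        ,  0.        ,  1.        ]])}
{'time': 0.1, 'q': array([-1.34391511e+00,  2.64676631e-01,  1.60520930e+00, -1.22264468e-05,
        1.27368101e+00, -3.68841838e-02]), 'joint_vel': array([-0.00071699, -0.0017253 , -0.00501794, -0.00120344,  0.00042528,
        0.00096071]), 'joint_torque': array([ 4.65795783e-04, -5.16707790e+01, -3.68590200e+01, -8.40400526e-05,
        6.26142617e-03,  1.41570595e-05]), 'tool_pos': array([ 0.17584537, -0.651032  ,  0.2301025 ]), 'tcp_rot': array([-3.11236332e+00, -4.12868995e-01,  3.12247151e-04]), 'wrist_force': array([-0.76612318,  0.61835144, -0.50702037]), 'torque': array([-0.02694188,  0.035436  , -0.00960928]), 'grip_force': 0.0, 'width': 0.9986853252607485} 0.0187
```

View pics/scene0.png

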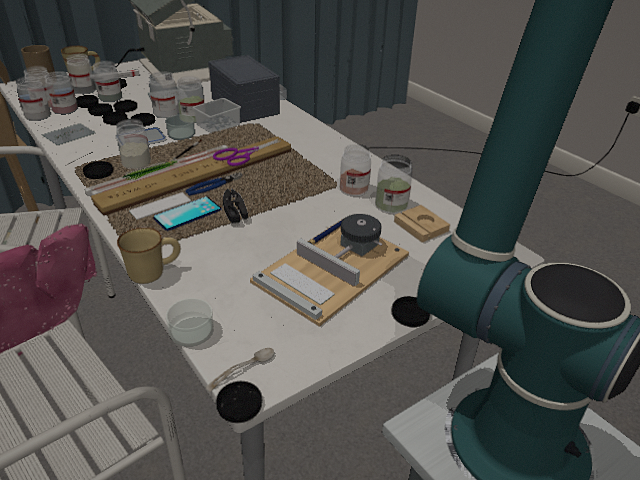

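View pics/side0.png

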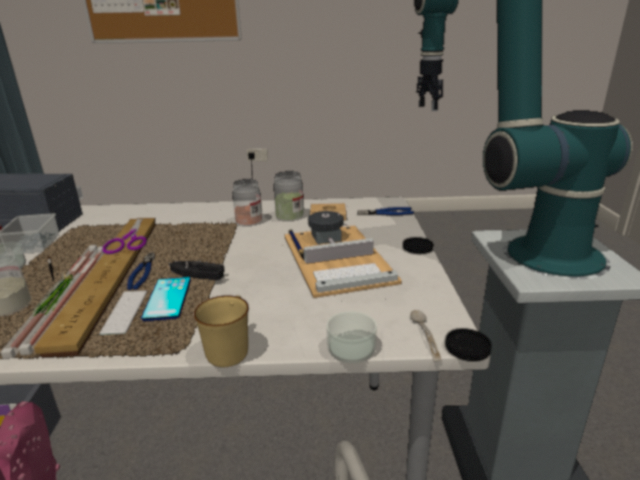

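The scene camera shows the jig at about (330,265), the ring at (361,230), the stop rail at (287,293) and the cutter behind the ring at (327,232). The side view agrees, with the ring at (326,222). I'll enlarge both.

```bash
python3 - <<'E'
import cv2,numpy as np
a=cv2.imread("pics/scene0.png")[205:325,245:415]
b=cv2.imread("pics/side0.png")[200:300,270:410]
cv2.imwrite("pics/c1.png",cv2.resize(a,None,fx=4.5,fy=4.5,interpolation=cv2.INTER_CUBIC))
cv2.imwrite("pics/c2.png",cv2.resize(b,None,fx=5,fy=5,interpolation=cv2.INTER_CUBIC))
E
```

```text
(no output)
```

View pics/c1.png

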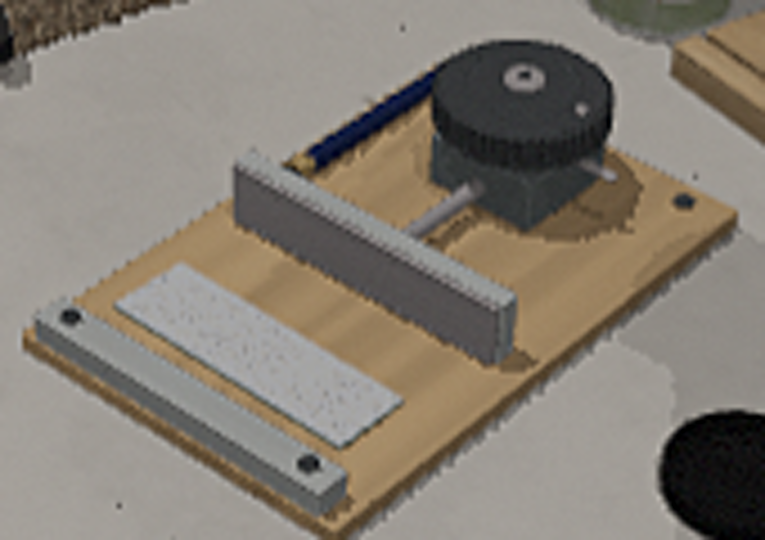

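View pics/c2.png

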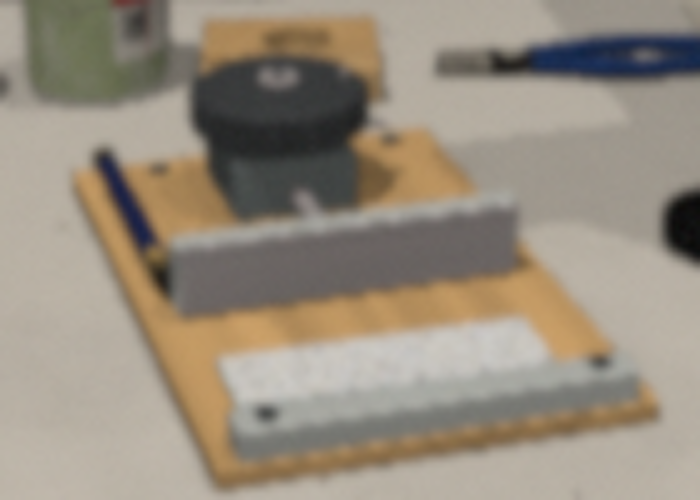

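In the scene crop c1, the stud top is at (524,76), the pip at (583,108), the pointer tip at (612,177), the board corners at (25,330), (333,528) and (738,213), and the fence top back corners at (252,150) and (516,294). In the side crop c2, the stud is at (279,76), the board corners at (75,172), (220,478), (658,402) and (425,130), and the fence top back corners at roughly (175,240) and (515,200).

```bash
cat > h.py <<'E'
import numpy as np, cv2
from workcell import bot, cams, finish_job, read_state
def px2w(cam,uv,z,info=None):
    i=info or cams.camera_info(cam);K=np.array(i["intrinsics"]);E=np.array(i["extrinsics"])
    p=cv2.undistortPoints(np.float64([[uv]]),K,np.array([i["k1"],0,0,0.]))[0,0]
    d=E[:3,:3]@[p[0],p[1],1];o=E[:3,3];return o+d*(z-o[2])/d[2]
def w2px(cam,P,info=None):
    i=info or cams.camera_info(cam);E=np.linalg.inv(np.array(i["extrinsics"]))
    return cv2.projectPoints(np.float64([P]),cv2.Rodrigues(E[:3,:3])[0],E[:3,3],np.array(i["intrinsics"]),np.array([i["k1"],0,0,0.]))[0][0,0]
E
cat > fit.py <<'E'
from h import *
from scipy.optimize import least_squares
c1=lambda u,v:(245+(u+.5)/4.5-.5,205+(v+.5)/4.5-.5)
c2=lambda u,v:(270+(u+.5)/5-.5,200+(v+.5)/5-.5)
# jig coords
O=[("scene",c1(524,76),(0,-.09,.079)),("scene",c1(25,330),(.1,.17,.012)),("scene",c1(333,528),(-.1,.17,.012)),("scene",c1(738,213),(-.1,-.15,.012)),
("scene",c1(583,108),(-.036,-.09,.073)),("scene",c1(612,177),(-.06,-.09,.045)),
("side",c2(279,76),(0,-.09,.079)),("side",c2(75,172),(.1,-.15,.012)),("side",c2(220,478),(.1,.17,.012)),("side",c2(658,402),(-.1,.17,.012)),("side",c2(425,130),(-.1,-.15,.012))]
F=[("scene",c1(252,150),(.085,0,.05)),("scene",c1(516,294),(-.085,0,.05)),("side",c2(172,240),(.085,0.016,.05)),("side",c2(517,203),(-.085,0.016,.05))]
def T(p,P):
    c,s=np.cos(p[2]),np.sin(p[2]);return np.array([p[0]+c*P[0]-s*P[1],p[1]+s*P[0]+c*P[1],P[2]])
I={n:cams.camera_info(n) for n in("scene","side")}
f=lambda p:np.concatenate([w2px(n,T(p,P),I[n])-uv for n,uv,P in O]+[w2px(n,T(p,np.add(P,(0,p[3],0))),I[n])-uv for n,uv,P in F])
r=least_squares(f,[.55,.1,0,0],loss="soft_l1");print(r.x);print(f(r.x).reshape(-1,2).round(1))
p=r.x
for n,P in dict(ring=(0,-.09,.061),fence=(0,p[3],.0425),stop=(0,.15,.012)).items(): print(n,T(p,P).round(4))
print("stud scene/side",px2w("scene",O[0][1],.079),px2w("side",O[6][1],.079))
E
python3 fit.py
```

```text
[ 0.52652421 -0.02195328  0.23715842  0.02062391]
[[-0.1 -0.5]
 [-1.8  0.1]
 [-0.2  0.7]
 [ 0.4 -0.9]
 [-0.7  0.8]
 [ 0.4 -0.2]
 [ 0.1 -0.7]
 [-0.6 -0.4]
 [-1.1 -1.3]
 [ 0.7  0. ]
 [ 0.3 -0.8]
 [-0.3 -0.9]
 [ 0.7 -0.5]
 [ 0.5  1.9]
 [ 1.1 -0. ]]
ring [ 0.5477 -0.1094  0.061 ]
fence [ 0.5217 -0.0019  0.0425]
stop [0.4913 0.1238 0.012 ]
stud scene/side [ 0.54578924 -0.10829093  0.079     ] [ 0.54794623 -0.1043795   0.079     ]
```

The fit is consistent: residuals are about 1 px and the free gap between ring and fence comes out at 64 mm. I'll shut the gripper and travel high to a spot beside the ring at orbit angle about -0.9 rad, then turn the tool's -x face to the ring.

```bash
python3 jog.py '0.0445,-0.0289,0,0
0.0445,-0.0289,0,0
0.0445,-0.0289,0,0
0.0445,-0.0289,0,0
0.0445,-0.0289,0,0' 0.0 60
python3 jog.py '0.0445,-0.0289,0,0
0.0445,-0.0289,0,0
0.0445,-0.0289,0,0
0.0445,-0.0289,0,0
0.0445,-0.0289,0,0'
python3 jog.py '0.0445,-0.0289,0,0
0.0445,-0.0289,0,0
0,0,0,0.17
0,0,0,0.17
0,0,0,0.17'
python3 jog.py '0,0,0,0.17
0,0,0,0.17
0,0,0,0.17
0,0,0,0.14
0,0,0,0'
cat > go.py <<'E'
# print tool frame and delta in tool axes from measured pose to world target x y z
import sys
from h import *
from scipy.spatial.transform import Rotation as R
s=read_state();M=R.from_rotvec(s["tcp_rot"]).as_matrix();t=s["tool_pos"]
C=np.array([.5477,-.1094]);d=t[:2]-C
print("t",round(s["time"],2),"pos",t.round(4),"yawx",np.arctan2(M[1,0],M[0,0]).round(3),"tilt",M[2].round(3),"q",s["q"].round(2),"w",s["width"])
print("orbit r",np.hypot(*d).round(4),"phi",np.arctan2(d[1],d[0]).round(3),"F tool",(M.T@s["wrist_force"]).round(2))
if len(sys.argv)>3: print("delta",(M.T@(np.array(list(map(float,sys.argv[1:4])))-t)).round(4))
E
python3 go.py 0.601 -0.176 0.061
python3 - <<'E'
from workcell import bot, cams, finish_job, read_state
import cv2,numpy as np
a=cams.read_camera("wrist");b=cams.read_camera("scene")[150:330,230:430]
cv2.imwrite("pics/w1.png",np.hstack([cv2.resize(a,(480,360)),cv2.resize(b,(320,360))[:, :]])[:,:,::-1])
print(cams.camera_info("wrist"))
E
```

```text
time: 0.72
tool_pos: [0.3539, -0.4525, 0.2308]
tcp_rot: [-3.114, -0.413, 0.0]
wrist_force: [1.3, 0.6, -0.1]
width: 0.002
grip_force: 0.0
time: 1.35
tool_pos: [0.5309, -0.255, 0.2308]
tcp_rot: [-3.114, -0.413, 0.001]
wrist_force: [0.3, 0.4, 0.6]
width: 0.003
grip_force: 0.0
time: 1.98
tool_pos: [0.6009, -0.1771, 0.2305]
tcp_rot: [-3.117, 0.393, 0.002]
wrist_force: [1.1, -0.0, -0.1]
width: 0.004
grip_force: 0.0
time: 2.6
tool_pos: [0.6007, -0.1775, 0.2306]
tcp_rot: [2.832, -1.359, -0.002]
wrist_force: [-0.7, 0.8, 0.0]
width: 0.0
grip_force: 0.0
t 2.6 pos [ 0.6007 -0.1775  0.2306] yawx -0.895 tilt [-0.001  0.001 -1.   ] q [-0.33  0.17  1.71  0.    1.26  2.14] w 0.00013867909840319223
orbit r 0.0863 phi -0.909 F tool [-1.05  0.02 -0.04]
delta [-0.0008 -0.0012  0.1696]
{'intrinsics': array([[396.64119393,   0.        , 318.5323392 ],
       [  0.        , 396.64119393, 241.66313654],
       [  0.        ,   0.        ,   1.        ]]), 'k1': -0.08441371494406089, 'extrinsics': array([[-7.79753577e-01, -5.92445051e-01, -2.02467825e-01,
         6.53525577e-01],
       [-6.26086495e-01,  7.37981188e-01,  2.51792507e-01,
        -2.42233110e-01],
       [ 2.44220939e-04,  3.23098479e-01, -9.46365317e-01,
         3.73003132e-01],
       [ 0.00000000e+00,  0.00000000e+00,  0.00000000e+00,
         1.00000000e+00]])}
```

View pics/w1.png

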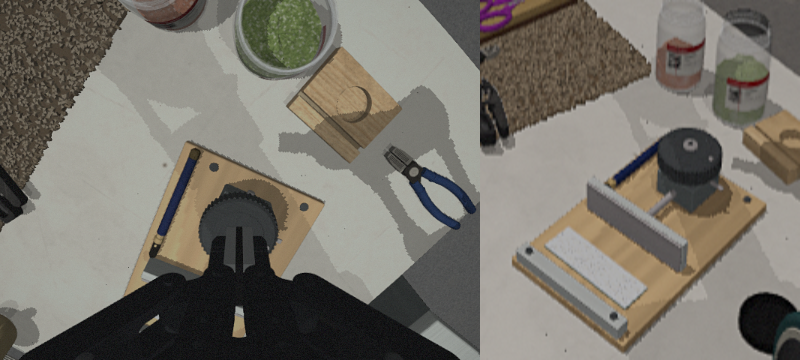

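The wrist picture shows the fingers in front of the ring, the open jar's rim around (287,35) and the holder at (345,105). I'll check the jar clearance before descending.

```bash
python3 - <<'E'
from h import *
for z in(.13,): print("jar",px2w("wrist",(380,40),z)); 
print("holder near corner",px2w("wrist",(475,215),.022))
E
python3 jog.py '0,0,0.055,0
0,0,0.055,0
0,0,0.04,0
0,0,0.0196,0
0,0,0,0'
python3 jog.py '-0.005,-0.0012,0,0
-0.005,0,0,0
0,0,0,0'; python3 go.py
python3 jog.py '-0.003,0,0,0
-0.002,0,0,0
0,0,0,0'; python3 go.py
```

```text
jar [ 0.64972213 -0.29293299  0.13      ]
holder near corner [ 0.48169646 -0.25998712  0.022     ]
time: 3.32
tool_pos: [0.6001, -0.1773, 0.0603]
tcp_rot: [2.832, -1.36, -0.005]
wrist_force: [-0.8, -0.7, -0.0]
width: -0.002
grip_force: 0.0
time: 3.7
tool_pos: [0.5964, -0.1689, 0.0632]
tcp_rot: [-2.832, 1.36, -0.003]
wrist_force: [-1.2, 0.1, 1.2]
width: -0.001
grip_force: 0.0
t 3.7 pos [ 0.5964 -0.1689  0.0632] yawx -0.896 tilt [ 0.002 -0.001 -1.   ] q [-0.32  0.31  1.87  0.    0.95  2.15] w -0.0006531619938574267
orbit r 0.0769 phi -0.884 F tool [-0.79  0.86 -1.16]
time: 4.08
tool_pos: [0.5925, -0.165, 0.0616]
tcp_rot: [2.832, -1.361, -0.0]
wrist_force: [1.0, -0.4, -0.6]
width: 0.0
grip_force: 0.0
t 4.08 pos [ 0.5925 -0.165   0.0616] yawx -0.896 tilt [-0.  0. -1.] q [-0.31  0.31  1.88  0.    0.95  2.15] w 0.0003810098207820001
orbit r 0.0714 phi -0.893 F tool [ 0.91 -0.57  0.56]
```

```bash
python3 jog.py '-0.004,0,0,0
-0.004,0,0,0
0,0,0,0'; python3 go.py
python3 jog.py '-0.002,0,0,0
0,0,0,0
0,0,0,0'; python3 go.py
```

```text
time: 4.45
tool_pos: [0.5873, -0.1586, 0.0615]
tcp_rot: [2.832, -1.361, -0.001]
wrist_force: [-0.9, 0.0, 0.4]
width: -0.003
grip_force: 0.0
t 4.45 pos [ 0.5873 -0.1586  0.0615] yawx -0.896 tilt [-0.  0. -1.] q [-0.3   0.3   1.9   0.    0.95  2.16] w -0.003171046328454144
orbit r 0.0631 phi -0.892 F tool [-0.57  0.67 -0.44]
time: 4.82
tool_pos: [0.5864, -0.1574, 0.0617]
tcp_rot: [-2.831, 1.361, -0.0]
wrist_force: [0.2, -0.0, -0.3]
width: -0.005
grip_force: 0.0
t 4.83 pos [ 0.5864 -0.1574  0.0617] yawx -0.896 tilt [ 0. -0. -1.] q [-0.3   0.29  1.9   0.    0.95  2.16] w -0.004815203197053188
orbit r 0.0617 phi -0.891 F tool [ 0.15 -0.12  0.28]
```

```bash
for i in 1; do python3 jog.py '-0.0015,0,0,0
0,0,0,0' >/dev/null; python3 go.py|tail -1
python3 jog.py '-0.0015,0,0,0
0,0,0,0'>/dev/null; python3 go.py|tail -1
python3 jog.py '-0.0015,0,0,0
0,0,0,0'>/dev/null; python3 go.py; done
```

```text
orbit r 0.06 phi -0.892 F tool [ 0.12 -0.66 -0.11]
orbit r 0.0587 phi -0.891 F tool [0.32 0.26 1.39]
t 5.58 pos [ 0.5845 -0.1548  0.0619] yawx -0.896 tilt [ 0.003 -0.    -1.   ] q [-0.3   0.29  1.91 -0.    0.94  2.17] w 0.0007060310642153023
orbit r 0.0585 phi -0.89 F tool [4.66 0.79 2.63]
```

Contact is at r = 58.5 mm with about 3 N/mm of compliance. I'll press 2 mm more and orbit 0.18 rad per row.

```bash
python3 jog.py '-0.002,0,0,0
-0.00089,-0.00985,0,-0.18
-0.00089,-0.00985,0,-0.18
-0.00089,-0.00985,0,-0.18'>/dev/null; python3 go.py
python3 jog.py '-0.00089,-0.00985,0,-0.18
-0.00089,-0.00985,0,-0.18
-0.00089,-0.00985,0,-0.18'>/dev/null; python3 go.py
python3 - <<'E'
from h import *
b=cams.read_camera("scene")[200:270,320:400]
cv2.imwrite("pics/s2.png",cv2.resize(b,None,fx=7,fy=7,interpolation=cv2.INTER_CUBIC)[:,:,::-1])
E
```

```text
t 6.08 pos [ 0.6021 -0.1296  0.0621] yawx -0.351 tilt [ 0.006  0.    -1.   ] q [-0.25  0.3   1.89 -0.    0.94  1.67] w 0.003027795216555277
orbit r 0.0581 phi -0.356 F tool [6.64 0.57 5.02]
t 6.45 pos [ 0.6042 -0.099   0.0621] yawx 0.189 tilt [ 0.004  0.001 -1.   ] q [-0.2   0.3   1.89  0.    0.94  1.18] w -0.0028090623140332757
orbit r 0.0575 phi 0.183 F tool [5.61 1.17 2.81]
```

View pics/s2.png

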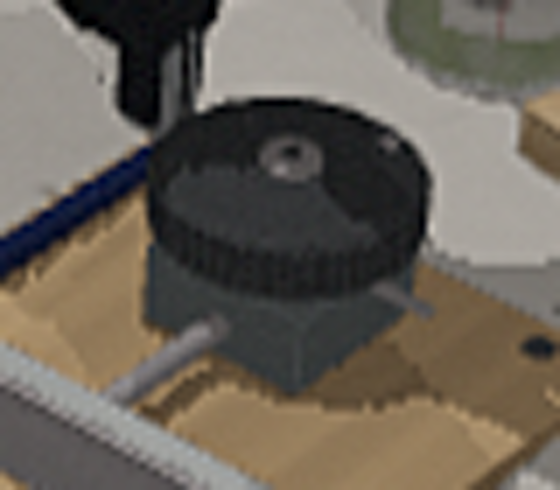

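The pip is now at (388,145), up and to the right of where it was, so the ring is turning. I'll compute its angle relative to the start and carry on.

```bash
cat > pip.py <<'E'
import sys
from h import *
def ang(u,v,n="scene"):
    p=px2w(n,(u,v),.073)[:2]-C; return np.arctan2(p[1],p[0]),np.hypot(*p)
C=np.array([.5467,-.1088])
a0=np.pi+.237-2*np.pi
u,v=320+(float(sys.argv[1])+.5)/7-.5,200+(float(sys.argv[2])+.5)/7-.5
a,r=ang(u,v);print("pip r",r.round(4),"ring angle mod 2pi",((a-a0)%(2*np.pi)).round(3))
E
python3 pip.py 388 145
python3 jog.py '-0.0009,-0.00985,0,-0.18
-0.0009,-0.00985,0,-0.18
-0.0009,-0.00985,0,-0.18
-0.0009,-0.00985,0,-0.18
-0.0009,-0.00985,0,-0.18'>/dev/null; python3 go.py
python3 jog.py '-0.0009,-0.00985,0,-0.18
-0.0009,-0.00985,0,-0.18
-0.0009,-0.00985,0,-0.18
-0.0009,-0.00985,0,-0.18
-0.0009,-0.00985,0,-0.18'>/dev/null; python3 go.py
```

```text
pip r 0.0363 ring angle mod 2pi 1.113
t 7.12 pos [ 0.5743 -0.0597  0.0621] yawx 1.09 tilt [ 0.002  0.001 -1.   ] q [-0.15  0.24  1.97  0.    0.93  0.33] w 0.0016007262885128536
orbit r 0.0564 phi 1.079 F tool [1.4  1.46 0.67]
t 7.75 pos [ 0.5251 -0.0583  0.0617] yawx 1.99 tilt [ 0.001 -0.    -1.   ] q [-0.16  0.16  2.07  0.    0.91 -0.58] w 0.0010360686436032955
orbit r 0.0559 phi 1.987 F tool [0.36 0.55 0.19]
```

The force dropped, which means the axis sits about 1 mm toward -y of my estimate. I'll press in and continue, then recheck the pip.

```bash
sed -i 's/C=np.array(\[.5477,-.1094\])/C=np.array([.548,-.1106])/' go.py; python3 jog.py '-0.0015,0,0,0
0,0,0,0'>/dev/null; python3 go.py
python3 jog.py '-0.0015,0,0,0
0,0,0,0'>/dev/null; python3 go.py
python3 - <<'E'
from h import *
b=cams.read_camera("scene")[200:270,320:400]
cv2.imwrite("pics/s3.png",cv2.resize(b,None,fx=7,fy=7,interpolation=cv2.INTER_CUBIC)[:,:,::-1])
E
```

```text
t 8.0 pos [ 0.5248 -0.0589  0.0612] yawx 1.979 tilt [ 0.004 -0.002 -1.   ] q [-0.16  0.16  2.07  0.    0.92 -0.57] w -0.001751707031370431
orbit r 0.0567 phi 1.993 F tool [ 5.86 -1.25 -0.61]
t 8.25 pos [ 0.5248 -0.059   0.0611] yawx 1.978 tilt [ 0.007 -0.003 -1.   ] q [-0.16  0.16  2.07  0.    0.92 -0.57] w -0.0003219297360924736
orbit r 0.0565 phi 1.993 F tool [10.55 -0.61 -4.59]
```

View pics/s3.png

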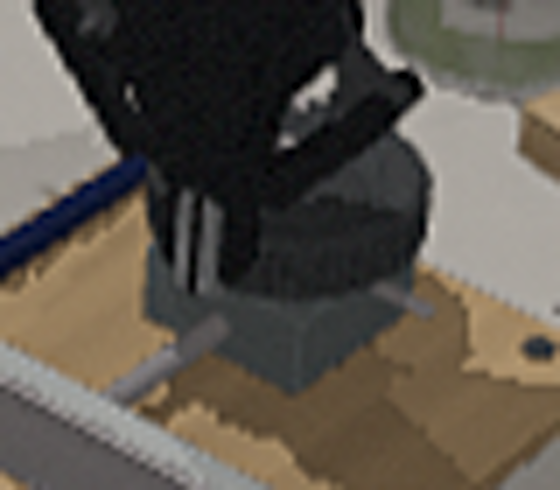

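The pip is hidden behind the hand in this picture. I'll detect it by image code, looking for the bright spot on the 36 mm circle in all cameras, and finish the stroke.

```bash
cat > ring.py <<'E'
from h import *
C=np.array([.5475,-.1098]); a0=np.pi+.237
for n in("wrist","scene","side"):
    i=cams.camera_info(n); g=cams.read_camera(n).astype(float).mean(2).astype(np.float32)
    A=np.arange(0,6.283,.03); best=[]
    for a in A:
        P=[w2px(n,[C[0]+r*np.cos(a+a0),C[1]+r*np.sin(a+a0),.073],i) for r in(.033,.035,.036,.037,.039)]
        v=[cv2.getRectSubPix(g,(1,1),(float(p[0]),float(p[1])))[0,0] if 0<p[0]<639 and 0<p[1]<479 else 0 for p in P]; best.append(max(v))
    b=np.array(best); med=np.median(b); k=[j for j in range(len(b)) if b[j]>=max(b[j-1],b[(j+1)%len(b)]) and b[j]>med+25]
    print(n,"med",med.round(),[(A[j].round(2),int(b[j])) for j in k])
E
python3 jog.py '-0.00087,-0.00967,0,-0.18
-0.00087,-0.00967,0,-0.18
-0.00087,-0.00967,0,-0.18
-0.00087,-0.00967,0,-0.18'>/dev/null; python3 go.py
python3 jog.py '-0.00087,-0.00967,0,-0.18
-0.00087,-0.00967,0,-0.18
-0.00087,-0.00967,0,-0.18
-0.00087,-0.00967,0,-0.18'>/dev/null; python3 go.py; python3 ring.py
```

```text
t 8.8 pos [ 0.4968 -0.0865  0.0611] yawx 2.706 tilt [ 0.007  0.    -1.   ] q [-0.22  0.12  2.12  0.    0.91 -1.36] w 0.0018146295451832277
orbit r 0.0566 phi 2.702 F tool [ 7.86  1.07 -5.6 ]
t 9.3 pos [ 0.4935 -0.126   0.061 ] yawx -2.857 tilt [ 0.007  0.003 -1.   ] q [-0.3   0.13  2.11 -0.    0.91 -2.15] w 0.002879030816323221
orbit r 0.0566 phi -2.866 F tool [ 7.57  0.41 -4.95]
wrist med 25.0 []
scene med 55.0 [(np.float64(2.34), 81), (np.float64(2.67), 90), (np.float64(2.94), 80), (np.float64(3.54), 129)]
side med 65.0 []
```

```bash
python3 jog.py '0.015,0,0,0
-0.00111,0.01235,0,0.18
-0.00111,0.01235,0,0.18
-0.00111,0.01235,0,0.18
-0.00111,0.01235,0,0.18'>/dev/null; python3 ring.py
python3 jog.py '-0.00111,0.01235,0,0.18
-0.00111,0.01235,0,0.18
-0.00111,0.01235,0,0.18
-0.00111,0.01235,0,0.18
-0.00111,0.01235,0,0.18'>/dev/null;python3 go.py
python3 jog.py '-0.00111,0.01235,0,0.18
-0.00111,0.01235,0,0.18
-0.00111,0.01235,0,0.18
-0.00111,0.01235,0,0.18
-0.00111,0.01235,0,0.18'>/dev/null;python3 go.py
python3 jog.py '-0.00111,0.01235,0,0.18
-0.00111,0.01235,0,0.18
-0.00111,0.01235,0,0.18
-0.00111,0.01235,0,0.18
-0.00111,0.01235,0,0.18'>/dev/null;python3 go.py
python3 jog.py '-0.00111,0.01235,0,0.18
-0.00111,0.01235,0,0.18
-0.00111,0.01235,0,0.18
-0.00111,0.01235,0,0.18
-0.00111,0.01235,0,0.18'>/dev/null;python3 go.py; python3 ring.py
```

```text
wrist med 23.0 []
scene med 23.0 [(np.float64(2.52), 64), (np.float64(2.64), 64), (np.float64(2.82), 75), (np.float64(3.45), 95), (np.float64(3.57), 115), (np.float64(4.11), 56), (np.float64(4.2), 55), (np.float64(4.38), 55), (np.float64(4.65), 55), (np.float64(4.8), 56), (np.float64(4.86), 57), (np.float64(5.07), 59), (np.float64(5.37), 63)]
side med 67.0 []
t 10.85 pos [ 0.5329 -0.0443  0.0617] yawx 1.8 tilt [-0.  0. -1.] q [-0.13  0.17  2.06 -0.    0.91 -0.36] w 0.0020442887623838735
orbit r 0.068 phi 1.795 F tool [ 0.45 -0.08 -0.72]
t 11.47 pos [ 0.5915 -0.0576  0.0616] yawx 0.9 tilt [-0.  0. -1.] q [-0.14  0.27  1.93 -0.    0.94  0.53] w -0.0026180980374370423
orbit r 0.0686 phi 0.883 F tool [ 0.35 -0.04 -0.96]
t 12.1 pos [ 0.6177 -0.1119  0.0616] yawx 0.0 tilt [ 0.  0. -1.] q [-0.22  0.33  1.86 -0.    0.96  1.35] w -0.007366069409362827
orbit r 0.0697 phi -0.019 F tool [-0.61  0.22 -0.54]
t 12.72 pos [ 0.5914 -0.1661  0.0616] yawx -0.9 tilt [ 0. -0. -1.] q [-0.31  0.31  1.89 -0.    0.95  2.16] w 0.0013704587089971205
orbit r 0.0704 phi -0.908 F tool [0.55 0.18 0.25]
wrist med 21.0 [(np.float64(1.95), 58), (np.float64(2.04), 58)]
scene med 58.0 [(np.float64(1.74), 92), (np.float64(1.92), 88), (np.float64(3.54), 129)]
side med 62.0 []
```

The ring stands at about 3.54 rad, so it slipped where the force was low. With the refined centre (0.5484, -0.1108) and more press, here is stroke 2.

```bash
sed -i 's/C=np.array(\[.548,-.1106\])/C=np.array([.5484,-.1108])/' go.py; sed -i 's/C=np.array(\[.5475,-.1098\])/C=np.array([.5480,-.1105])/' ring.py
python3 jog.py '-0.008,0,0,0
-0.0055,0,0,0
-0.003,0,0,0
0,0,0,0'>/dev/null; python3 go.py
python3 jog.py '-0.00086,-0.00958,0,-0.18
-0.00086,-0.00958,0,-0.18
-0.00086,-0.00958,0,-0.18
-0.00086,-0.00958,0,-0.18
-0.00086,-0.00958,0,-0.18'>/dev/null; python3 go.py|tail -1; python3 ring.py
```

```text
t 13.38 pos [ 0.5844 -0.1546  0.0622] yawx -0.893 tilt [ 0.009 -0.002 -1.   ] q [-0.3   0.28  1.91 -0.    0.94  2.17] w 0.000565131650821499
orbit r 0.0567 phi -0.882 F tool [11.57  0.38  7.91]
orbit r 0.0569 phi 0.013 F tool [7.3  1.11 4.81]
wrist med 24.0 []
scene med 54.0 [(np.float64(1.53), 82), (np.float64(1.71), 79), (np.float64(1.92), 100), (np.float64(2.1), 82), (np.float64(2.31), 91), (np.float64(2.67), 91), (np.float64(4.47), 126)]
side med 57.0 [(np.float64(0.72), 83), (np.float64(4.5), 84)]
```

The pip moved 0.93 rad for 0.90 rad of orbit, so there is no slip. Continuing.

```bash

python3 jog.py '-0.00086,-0.00958,0,-0.18
-0.00086,-0.00958,0,-0.18
-0.00086,-0.00958,0,-0.18
-0.00086,-0.00958,0,-0.18
-0.00086,-0.00958,0,-0.18'>/dev/null; python3 go.py|tail -1
python3 jog.py '-0.0013,-0.00958,0,-0.18
-0.00086,-0.00958,0,-0.18
-0.00086,-0.00958,0,-0.18
-0.00086,-0.00958,0,-0.18
-0.00086,-0.00958,0,-0.18'>/dev/null; python3 go.py|tail -1
python3 jog.py '-0.00086,-0.00958,0,-0.18
-0.00086,-0.00958,0,-0.18
-0.00086,-0.00958,0,-0.18
-0.00086,-0.00958,0,-0.18
-0.00086,-0.00958,0,-0.18'>/dev/null; python3 go.py|tail -1
python3 jog.py '-0.00086,-0.00958,0,-0.18
-0.00086,-0.00958,0,-0.18
-0.00086,-0.00958,0,-0.18
-0.00086,-0.00958,0,-0.18'>/dev/null; python3 go.py; python3 ring.py
python3 jog.py '0.015,0,0,0
-0.00111,0.01235,0,0.18
-0.00111,0.01235,0,0.18
-0.00111,0.01235,0,0.18
-0.00111,0.01235,0,0.18'>/dev/null; python3 ring.py
```

```text
orbit r 0.057 phi 0.905 F tool [6.69 1.38 3.27]
orbit r 0.057 phi 1.805 F tool [ 7.1   1.53 -2.5 ]
orbit r 0.0571 phi 2.693 F tool [ 5.15  2.11 -3.4 ]
t 16.52 pos [ 0.4931 -0.1247  0.061 ] yawx -2.851 tilt [ 0.006  0.003 -1.   ] q [-0.3   0.13  2.11 -0.    0.91 -2.16] w 0.0008767996747951311
orbit r 0.057 phi -2.896 F tool [ 6.35  1.28 -4.72]
wrist med 25.0 []
scene med 54.0 [(np.float64(2.1), 98), (np.float64(2.34), 103), (np.float64(2.58), 88), (np.float64(2.76), 92), (np.float64(2.94), 93)]
side med 57.0 [(np.float64(0.21), 86), (np.float64(0.72), 90), (np.float64(1.05), 87), (np.float64(1.56), 102), (np.float64(1.8), 88), (np.float64(1.86), 88)]
wrist med 23.0 [(np.float64(5.55), 60), (np.float64(5.64), 62)]
scene med 23.0 [(np.float64(2.58), 98), (np.float64(2.94), 71), (np.float64(3.69), 56), (np.float64(3.93), 55), (np.float64(4.14), 53), (np.float64(4.26), 53), (np.float64(4.41), 54), (np.float64(4.59), 54), (np.float64(4.65), 54), (np.float64(4.77), 58), (np.float64(4.92), 56), (np.float64(5.37), 55)]
side med 57.0 [(np.float64(0.24), 86), (np.float64(0.45), 83), (np.float64(0.75), 90), (np.float64(1.11), 87), (np.float64(1.53), 102), (np.float64(1.89), 89)]
```

The ring reads 1.55 + 2π, about 7.84, which matches the expected value. I'll go back one row further and do the third stroke.

```bash

python3 jog.py '-0.00111,0.01235,0,0.18
-0.00111,0.01235,0,0.18
-0.00111,0.01235,0,0.18
-0.00111,0.01235,0,0.18
-0.00111,0.01235,0,0.18'>/dev/null
python3 jog.py '-0.00111,0.01235,0,0.18
-0.00111,0.01235,0,0.18
-0.00111,0.01235,0,0.18
-0.00111,0.01235,0,0.18
-0.00111,0.01235,0,0.18'>/dev/null;python3 go.py|tail -1
python3 jog.py '-0.00111,0.01235,0,0.18
-0.00111,0.01235,0,0.18
-0.00111,0.01235,0,0.18
-0.00111,0.01235,0,0.18
-0.00111,0.01235,0,0.18'>/dev/null
python3 jog.py '-0.00111,0.01235,0,0.18
-0.00111,0.01235,0,0.18
-0.00111,0.01235,0,0.18
-0.00111,0.01235,0,0.18
-0.00111,0.01235,0,0.18'>/dev/null
python3 jog.py '-0.00111,0.01235,0,0.18
0,0,0,0'>/dev/null;python3 go.py; python3 ring.py
```

```text
orbit r 0.0688 phi 0.904 F tool [ 0.08 -0.07  0.95]
t 20.2 pos [ 0.58   -0.1719  0.0615] yawx -1.073 tilt [-0.  0. -1.] q [-0.33  0.29  1.91 -0.    0.94  2.31] w 0.0026694531550374733
orbit r 0.0688 phi -1.094 F tool [ 0.22  0.43 -0.47]
wrist med 23.0 [(np.float64(1.77), 58), (np.float64(1.86), 55)]
scene med 59.0 [(np.float64(1.59), 131), (np.float64(1.92), 99), (np.float64(2.1), 87), (np.float64(2.31), 94), (np.float64(2.94), 84)]
side med 60.0 [(np.float64(1.11), 88), (np.float64(1.56), 102)]
```

```bash

python3 jog.py '-0.008,0,0,0
-0.005,0,0,0
-0.0025,0,0,0
0,0,0,0'>/dev/null; python3 go.py|tail -1
python3 jog.py '-0.00086,-0.00958,0,-0.18
-0.00086,-0.00958,0,-0.18
-0.00086,-0.00958,0,-0.18
-0.00086,-0.00958,0,-0.18
-0.00086,-0.00958,0,-0.18'>/dev/null; python3 go.py|tail -1
python3 jog.py '-0.00086,-0.00958,0,-0.18
-0.00086,-0.00958,0,-0.18
-0.00086,-0.00958,0,-0.18
-0.00086,-0.00958,0,-0.18
-0.00086,-0.00958,0,-0.18'>/dev/null; python3 go.py|tail -1
python3 jog.py '-0.0013,-0.00958,0,-0.18
-0.00086,-0.00958,0,-0.18
-0.00086,-0.00958,0,-0.18
-0.00086,-0.00958,0,-0.18
-0.00086,-0.00958,0,-0.18'>/dev/null; python3 go.py|tail -1
python3 jog.py '-0.00086,-0.00958,0,-0.18
-0.00086,-0.00958,0,-0.18
-0.00086,-0.00958,0,-0.18
-0.00086,-0.00958,0,-0.18
-0.00086,-0.00958,0,-0.18'>/dev/null; python3 go.py|tail -1
python3 jog.py '-0.00086,-0.00958,0,-0.18
-0.00086,-0.00958,0,-0.18
-0.00086,-0.00958,0,-0.18
-0.00086,-0.00958,0,-0.18
-0.00086,-0.00958,0,-0.18'>/dev/null; python3 go.py; 
python3 jog.py '-0.00086,-0.00958,0,-0.18
0,0,0,0'>/dev/null;python3 jog.py '0.01,0,0,0
0.01,0,0,0
0,0,0,0'>/dev/null;python3 go.py; python3 ring.py
```

```text
orbit r 0.0567 phi -1.065 F tool [11.57  0.24  7.11]
orbit r 0.0569 phi -0.17 F tool [7.66 0.72 5.  ]
orbit r 0.057 phi 0.723 F tool [7.07 1.24 2.9 ]
orbit r 0.057 phi 1.625 F tool [ 8.6   1.08 -0.19]
orbit r 0.0571 phi 2.52 F tool [ 6.72  0.51 -3.88]
t 23.98 pos [ 0.4931 -0.1248  0.061 ] yawx -2.851 tilt [ 0.006  0.003 -1.   ] q [-0.3   0.13  2.11 -0.    0.91 -2.16] w 0.00041845965923536393
orbit r 0.0571 phi -2.893 F tool [ 6.84  1.6  -5.15]
t 24.6 pos [ 0.4814 -0.1434  0.0616] yawx -2.68 tilt [-0.  0. -1.] q [-0.34  0.11  2.12  0.    0.9  -2.37] w -0.0021037603544748016
orbit r 0.0745 phi -2.688 F tool [ 0.53 -0.02  1.09]
wrist med 21.0 [(np.float64(0.18), 59), (np.float64(0.24), 59)]
scene med 60.0 [(np.float64(1.53), 94), (np.float64(1.71), 93), (np.float64(1.8), 91), (np.float64(1.92), 110), (np.float64(2.28), 102), (np.float64(2.4), 100), (np.float64(2.67), 100), (np.float64(6.24), 121)]
side med 62.0 [(np.float64(0.18), 100), (np.float64(0.72), 90), (np.float64(1.11), 87), (np.float64(1.59), 88), (np.float64(1.89), 88)]
```

Ring angle is 6.24 + 2π, about 12.5 rad, which is on target. Next I'll rise, turn the +x face toward the fence (yaw 1.808) and compute the move.

```bash

python3 jog.py '0,0,-0.045,0
0,0,-0.045,0
0,0,0,0.18
0,0,0,0.18
0,0,0,0.18'>/dev/null
python3 jog.py '0,0,0,0.18
0,0,0,0.18
0,0,0,0.18
0,0,0,0.18
0,0,0,0.18'>/dev/null
python3 jog.py '0,0,0,0.18
0,0,0,0.175
0,0,0,0'; python3 go.py .5298 -.0340 .110
```

```text
time: 26.38
tool_pos: [0.4824, -0.1434, 0.1517]
tcp_rot: [1.939, 2.471, 0.0]
wrist_force: [-0.2, -0.7, -0.1]
width: -0.001
grip_force: 0.0
t 26.38 pos [ 0.4824 -0.1434  0.1517] yawx 1.811 tilt [-0.  0. -1.] q [-0.34  0.    2.05  0.    1.09 -0.58] w -0.001302299847708854
orbit r 0.0736 phi -2.683 F tool [-0.65 -0.39  0.07]
delta [0.095  0.072  0.0417]
```

```bash

python3 jog.py '0.03,0.024,0,0
0.03,0.024,0,0
0.035,0.024,0,0
0,0,0.0417,0
0,0,0,0'>/dev/null; python3 go.py .5298 -.0340 .039
python3 - <<'E'
from h import *
s=cams.read_camera("scene")[190:310,270:410]; w=cams.read_camera("side")[180:300,260:400]
cv2.imwrite("pics/f1.png",cv2.resize(np.hstack([s,w]),None,fx=2.8,fy=2.8,interpolation=cv2.INTER_CUBIC)[:,:,::-1])
E
```

```text
t 27.0 pos [ 0.5267 -0.0332  0.1068] yawx 1.813 tilt [ 0.003 -0.007 -1.   ] q [-0.11  0.1   2.04 -0.    1.01 -0.35] w -0.0007549419789419818
orbit r 0.0806 phi 1.844 F tool [ 0.08 -0.76 -0.03]
delta [-0.0017  0.0033  0.0678]
```

View pics/f1.png

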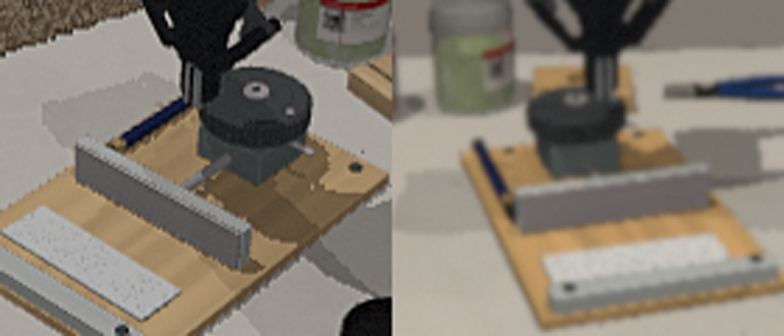

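The picture shows the pip at (290,112), over the pointer, the fence unmoved and the fingers above the ring/fence gap. I'll descend and approach the fence slowly.

```bash

python3 jog.py '0,0.002,0.03,0
0,0,0.03,0
0,0,0.0078,0
0,0,0,0'>/dev/null; python3 go.py
python3 jog.py '0.005,0,0,0
0.005,0,0,0
0.003,0,0,0
0,0,0,0'>/dev/null; python3 go.py
python3 jog.py '0.003,0,0,0
0.003,0,0,0
0.003,0,0,0
0,0,0,0'>/dev/null; python3 go.py|tail -1
python3 jog.py '0.003,0,0,0
0.003,0,0,0
0.003,0,0,0
0,0,0,0'>/dev/null; python3 go.py
```

```text
t 27.6 pos [ 0.5322 -0.0342  0.043 ] yawx 1.809 tilt [-0.     0.001 -1.   ] q [-0.11  0.19  2.07 -0.    0.88 -0.35] w 0.007767390712595272
orbit r 0.0783 phi 1.779 F tool [ 0.27  0.43 -0.82]
t 28.1 pos [ 0.5286 -0.0207  0.0425] yawx 1.809 tilt [-0.  0. -1.] q [-0.09  0.19  2.08 -0.    0.87 -0.32] w 0.0022648077277323867
orbit r 0.0922 phi 1.787 F tool [-1.08 -0.15 -0.07]
orbit r 0.1011 phi 1.791 F tool [ 0.12 -0.67 -0.59]
t 29.1 pos [ 0.5243 -0.0034  0.0422] yawx 1.809 tilt [ 0. -0. -1.] q [-0.05  0.18  2.09  0.    0.87 -0.29] w -1.9197346159110364e-06
orbit r 0.11 phi 1.792 F tool [-3.57 -0.1   0.87]
```

Contact made. Pushing gently in 5 mm rows.

```bash

python3 jog.py '-0.002,0,0.003,0
0.004,0,0,0
0.005,0,0,0
0.005,0,0,0
0,0,0,0'>/dev/null; python3 go.py
python3 jog.py '0.005,0,0,0
0.005,0,0,0
0.005,0,0,0
0.005,0,0,0
0,0,0,0'>/dev/null; python3 go.py|tail -1
python3 jog.py '0.004,0,0,0
0.004,0,0,0
0.004,0,0,0
0,0,0,0'>/dev/null; python3 go.py
python3 - <<'E'
from h import *
s=cams.read_camera("scene")[190:310,270:410]; w=cams.read_camera("side")[180:300,260:400]
cv2.imwrite("pics/f2.png",cv2.resize(np.hstack([s,w]),None,fx=2.8,fy=2.8,interpolation=cv2.INTER_CUBIC)[:,:,::-1])
E
```

```text
t 29.73 pos [0.5212 0.0087 0.0392] yawx 1.809 tilt [ 0.001 -0.    -1.   ] q [-0.03  0.18  2.1   0.    0.86 -0.27] w 0.0015451239560876522
orbit r 0.1226 phi 1.794 F tool [-1.46  0.96  0.26]
orbit r 0.1427 phi 1.796 F tool [-0.74  0.16  0.35]
t 30.85 pos [0.5138 0.0396 0.0392] yawx 1.809 tilt [ 0.001 -0.    -1.   ] q [ 0.03  0.17  2.11  0.    0.86 -0.21] w -0.002225271087582633
orbit r 0.1543 phi 1.797 F tool [-2.67 -1.04 -0.31]
```

View pics/f2.png

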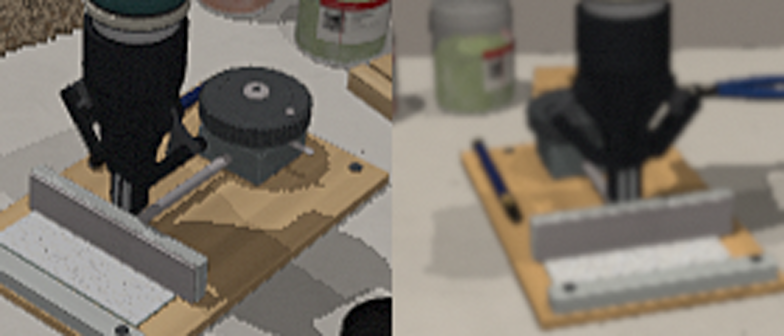

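The fence has moved close to the glass, the ring is unchanged and there is still a small gap at the rail. I'll continue in 2 mm steps, watching the force.

```bash

python3 jog.py '0.002,0,0,0
0.002,0,0,0
0.002,0,0,0
0,0,0,0'>/dev/null; python3 go.py|tail -1
python3 jog.py '0.002,0,0,0
0.002,0,0,0
0,0,0,0'>/dev/null; python3 go.py|tail -1
python3 jog.py '0.002,0,0,0
0,0,0,0'>/dev/null; python3 go.py|tail -1
python3 jog.py '0.002,0,0,0
0,0,0,0'>/dev/null; python3 go.py|tail -1
```

```text
orbit r 0.16 phi 1.797 F tool [-2.94 -2.09 -1.07]
orbit r 0.164 phi 1.797 F tool [-3.71 -1.9  -0.69]
orbit r 0.1659 phi 1.797 F tool [-4.31 -2.21 -1.28]
orbit r 0.1672 phi 1.797 F tool [-7.34 -1.85 -0.5 ]
```

```bash

python3 jog.py '0.0015,0,0,0
0,0,0,0'>/dev/null; python3 go.py|tail -1
python3 jog.py '0.0015,0,0,0
0,0,0,0'>/dev/null; python3 go.py|tail -1
python3 - <<'E'
from h import *
s=cams.read_camera("scene")[235:325,245:345]; 
cv2.imwrite("pics/f3.png",cv2.resize(s,None,fx=6,fy=6,interpolation=cv2.INTER_CUBIC)[:,:,::-1])
E
```

```text
orbit r 0.1673 phi 1.797 F tool [-12.02  -2.23  -0.2 ]
orbit r 0.1674 phi 1.797 F tool [-18.66  -3.51  -0.57]
```

View pics/f3.png

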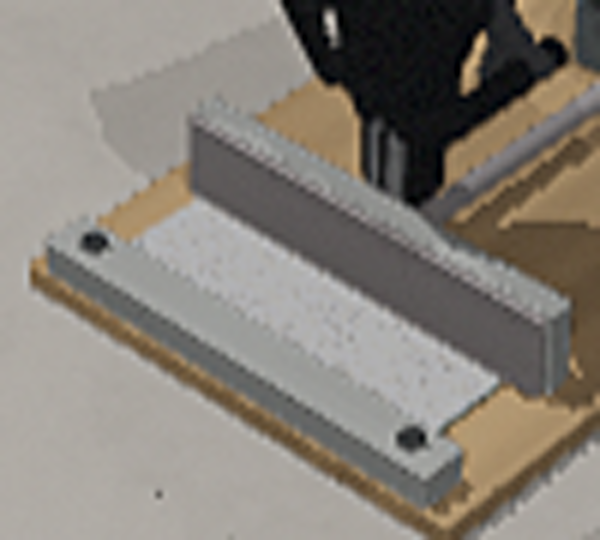

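The glass is seated between fence and rail: hard stop at 167.4 mm, with the fence edge against the glass. I'll back off, lift clear, recheck the ring and hand in.

```bash

python3 jog.py '-0.004,0,0,0
-0.006,0,0,0
-0.01,0,0,0
0,0,0,0'>/dev/null; python3 go.py|tail -1
python3 jog.py '0,0,-0.04,0
0,0,-0.05,0
0,0,-0.05,0
0,0,0,0
0,0,0,0'>/dev/null; python3 go.py; python3 ring.py
python3 jog.py '0,0,0,0
0,0,0,0
0,0,0,0'>/dev/null
python3 -c "
from workcell import bot, cams, finish_job, read_state
print(finish_job())"
```

```text
orbit r 0.1505 phi 1.794 F tool [ 0.9   0.1  -0.18]
t 34.0 pos [0.5144 0.0365 0.179 ] yawx 1.809 tilt [ 0.  0. -1.] q [ 0.02  0.    2.    0.    1.14 -0.22] w 0.002241574098428444
orbit r 0.1511 phi 1.798 F tool [-0.74  0.27  0.11]
wrist med 24.0 [(np.float64(1.68), 49), (np.float64(1.74), 52)]
scene med 58.0 [(np.float64(1.53), 92), (np.float64(1.71), 91), (np.float64(1.8), 89), (np.float64(1.92), 105), (np.float64(2.28), 99), (np.float64(2.4), 97), (np.float64(2.67), 97), (np.float64(6.24), 127)]
side med 67.0 [(np.float64(0.18), 107), (np.float64(0.69), 94), (np.float64(1.05), 92), (np.float64(1.62), 92), (np.float64(1.89), 93)]
the job is handed in; nothing more can be done
None
```

The job is handed in at about 34 s: by my camera measurement the ring stands at about 12.5 rad (two full turns), and the fence has slid the glass against the stop rail; `finish_job` printed no verdict, so the judged result is unknown.

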